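# Hold the lane gate open and push the jar rack through

### The arm

A 6-joint arm with a two-finger parallel gripper is mounted at the origin on the work surface. World frame = base frame: x ahead of the robot, y to its left, z up, the work surface at z = 0. Lengths are in mm, angles in rad, forces in N, time in s.
With the tool pointing down it reaches from about 275 to 750 mm from the base axis. Payload 10.2 kg.
Tool frame: the origin (TCP) lies at the very end of the fingers, on their centre line; the grasp point (between the pads) lies 19 mm behind it (ctrl.hold_point_z is the distance from the TCP to the grasp point, in mm); z points along the fingers, y is the direction in which the jaws open and shut (so a half turn about z gives the same grasp; the last joint's range is limited). The gripper opens to 85 mm and grips with 20 to 120 N. Pads are 22 mm wide; open, the fingers measure 114 mm over their backs; the gripper's body (76 mm by 85 mm) begins 54 mm behind the grasp point. The pads swing forward as they close: fully open they stand 13 mm farther back than shut.
Start: joints at [-1.472, 0.313, 1.498, -0, 1.331, -0.223], TCP at [166.031, -498.061, 231.294] pointing down, gripper open.
Joint ranges: [-2.94, 2.94], [-0.97, 2.17], [0.19, 2.56], [-1.23, 4.37], [0.02, 3.11], [-2.88, 2.88]. Speed limits (rad/s): [2.39, 2.39, 3.01, 3.14, 3.14, 3.14].

### API

Orientations are given as a unit quaternion [w, x, y, z].
In Python, from rig import readout, cams, workorder, spotter, ctrl gives the robot as it stands.
- The arm moves only by the tool step_arm, never from a script. Its argument "plan" is text: rows parted by semicolons, each of 5 numbers parted by spaces: the shift along the tool's x, y, z in cm, then the turn about the tool's z in degrees, then the opening in per cent of the stroke, from 0 (shut) to 100 (fully open). In form: x y z twist gripper; .... A call has 1 to 10 rows; each row is the pose to reach, as a shift and turn from the pose commanded when the call began, along the tool's axes at that moment; what a row does not reach only later rows make up. A row lasts 1/10 s, in which the tool goes at most 50 mm and 8.59 degrees, less where a joint would pass 70% of its speed; a pose out of reach is approached as far as the arm can. A call with a gripper value outside its range is refused whole. The fingers move at their own pace and stop on an object; "grip_force" is the grip in N (left out, the last holds). Time passes only in rows, so rows that repeat a pose let the fingers close. It gives the time, the measured TCP pose, the force and the opening at its end, in the units of the state.
- readout.sense(): the state, without advancing time (a new reading comes with each control period).
- cams.capture(name): name is "side" or "top"; returns (picture, depth): 480x640x3 uint8, red, green, blue; 480x640 float32, mm along the optical axis (not along the pixel's ray), 0 where there is no reading.
- cams.camera_info(name): a dict with "vfov" (degrees; the focal length in pixels is half the picture's height over the tangent of half this angle, whatever the lens; pixels are square), "cx", "cy" (the principal point, pixels), "rvec" (rotation vector, rad) and "tvec" (3), from world to camera coordinates, as OpenCV has them. Camera axes: x right, y down, z forward; pixel columns grow to the right and rows downward; lengths in mm; the calibration is good to about 2 mm. A picture is of the moment at which its call begins. camera_info takes no time and is no camera call.
- workorder.finish_job(): hands the job in, once; it reports no verdict.
Trained networks look in the newest picture that a camera, given by its name, has taken for a name from the list of things; names that differ only in an ending like _2 or _b are one class to them, and where a whole thing is asked for, a point or a joint stands for the part that bears it (a point fixed in the world has none). Each returns a list of dicts, best first, with "conf" (0 to 1); they miss things now and then, are a little off and sometimes report something else, mostly with a low value. They report only what shows in the picture. A call takes as long as a camera call. They do not tell look-alikes from the thing itself.
- spotter.regions_of(camera, target): "pixels" (480x640 bool, what is visible of it) and "extent" ([centre column, centre row, width, height] in pixels, round what is visible of it).
The state is a dict: "time_s": time; "joints": joint angles; "dq": joint speeds; "tau": joint torques, N m; "eef_pos": TCP position; "ee_rot": TCP orientation; "force": force on the tool from outside, world axes, zero at the start; "wrist_torque": the same for the moment, N m; "grip_width": opening from 0.0 (shut) to 1.0 (fully open).
Only numpy, scipy, OpenCV 4.12 (cv2) and the standard library are available. Lean on these libraries where they do the work, as an engineer would, in place of code of your own. Each camera call takes 0.05 s, during which the arm holds its last target. There are 200 camera calls.

### The job

Push the small rack of four jars along the chute until it stands fully past the spring gate, holding the gate open with one fingertip the whole time it goes by, so that the gate never rubs or strikes the rack or the jars; then let the gate spring fully shut behind it. Only push: do not lift or tip the rack or the jars, and leave the other things on the bench where they are.

Things in the scene. Friction and masses are not known exactly. Their poses are not given: they have to be found in the camera images.
- chute: aluminium loading chute fixed on the bench: a straight open-topped lane on feet. Origin on the bench top (z = 0) on the lane's centre line, under the gate's stop; x runs along the lane in the direction of pushing (away from the robot), y left, z up. Chute coordinates (mm) in the other entries are in this frame. Low end stop at x = 176
- lane_mouth (a point): centre of the lane's near end on the lane floor: chute x = -240, y = 0, z = 40. The floor is level, at z = 40 from x = -240 to 180. The lane is 106 wide (y -53 to 53). Right wall 3 thick, full length, top at z = 85; left wall (y 54 to 57) as high, but only past the gate's stop (x 12 to 180). Axes as the chute's
- kerb (a point): middle of the top of the low kerb that alone bounds the lane on the left before the gate's stop (x -240 to 6, y 53 to 56, top at z = 48). A fingertip kept above z = 50 passes outwards over it to swing the gate's plate, which stands just behind it
- gate (a joint): opening of the spring gate, rad: 0 shut (plate upright), at most 0.90, growing as its top swings outwards to the left (chute +y). The rack passes clear of the stop above about 0.55 (0.6 to 0.8 is good). The rack cannot push it open. A spring shuts it when let go: 0.16 N m shut, 0.4 N m at 0.6 rad, some 6 to 7 N at a fingertip at chute z = 60
- gate_hinge (a point): middle of the gate's hinge line, low outside the lane's left side, parallel to the lane: chute x = -118.5, y = 62, z = 12. Fixed to the chute. With a fingertip at height z pressing the plate out to y, tan(opening) is about (y - 58) / (z - 12), y and z in chute mm
- gate_rim (a point): middle of the rolled rim (8 diameter) along the top of the gate's plate, at chute x = -118.5, y = 64, z = 112 when shut; moves with the gate. The plate is dark steel, along the lane's left side from x = -240 to 3, lane-side face at y = 58.5, up to z = 110 when shut. A fingertip may push it anywhere along its length and slide along it, up to the stop
- gate_stop (a point): middle of the inner edge of the gate's stop, at chute x = 1, y = 28, z = 75 when shut; moves with the gate. The stop is a tab 4 thick (x -1 to 3) turned into the lane at the plate's far end, y 28 to 60, z 54 to 96. A finger on the plate cannot slide past it, so to bring the rack's rear past it the pushing finger must lead the holding one (hand turned about the vertical)
- rack: grey plastic open-topped rack in the lane before the gate, 104 long (x, along the lane), 100 wide, 40 high (mm), in four cells with a jar each; 0.43 to 0.61 kg with jars. Origin: centre of its underside; x along the lane. Rear face (to the robot) at x = -52, front at +52. Wall tops at chute z = 80, jar lids at z = 93. 3 mm play each side; it slides easily (friction about 0.25)
- jar0: small lidded glass jar, 41 mm diameter, 50 mm high, standing loose in the rack's rear right cell; origin at the centre of its underside
- jar1: the same kind of jar, in the rear left cell
- jar2: the same kind of jar, in the front right cell
- jar3: the same kind of jar, in the front left cell
- pail: white pail with a red lid, 114 mm diameter, 102 mm high, standing on the bench; leave alone. Origin at the centre of its underside
- carton: cardboard carton 110 x 80 x 75 mm, standing on the bench; leave alone. Origin at the centre of its underside
- spare_jar: a jar like those in the rack, standing alone on the bench; leave alone. Origin at the centre of its underside
- pastry_brush: pastry brush 200 mm long lying on the bench; leave alone
Not all that is in view belongs to the job. Leave any purple look-alike of the jar2 alone. There is more than one size of the rack; the job needs the smaller.

How it is judged:
By the outcome, as a careful person would: the job done as asked, in the order asked, and still so for the second after the job is handed in, with the robot touching nothing.
It also fails if it takes over 48 s, if anything falls off the work surface, if the arm or the gripper's body presses on something with over 40 N, if the wrist force passes 120 N, or if a joint passes its speed limit or range.

## Working session

There is one attempt and no reset: what is moved stays moved. The work goes in short steps, Python scripts to look and compute and a tool call to move; the robot and the scene stay as the last step left them, time stands still between calls to the robot, and variables do not carry over. Pictures are saved under pics/ and viewed, about 8 in all and at most 12, crops included, and the job is handed in when it is done.

Besides the shell and the picture viewer there is one more tool, called after "Request:" as name(argument=value, ...), one argument or row to a line, values as JSON. step_arm: Moves the arm, as the interface text tells. Its arguments: {"type":"object","properties":{"plan":{"type":"string"},"grip_force":{"type":"number"}},"required":["plan"]}

```bash
mkdir -p pics
cat > h.py <<'E'
import numpy as np, cv2
from rig import readout, cams, workorder, spotter, ctrl
def K(n):
    i=cams.camera_info(n); f=240/np.tan(np.radians(i['vfov'])/2)
    return f,i['cx'],i['cy'],cv2.Rodrigues(np.array(i['rvec'],float))[0],np.array(i['tvec'],float)
def w(n,u,v,d):
    f,cx,cy,R,t=K(n); u,v,d=map(lambda a:np.asarray(a,float),(u,v,d))
    c=np.stack([(u-cx)/f*d,(v-cy)/f*d,d],-1); return (c-t)@R
def pix(n,P):
    f,cx,cy,R,t=K(n); c=np.atleast_2d(P)@R.T+t; return c[:,:2]/c[:,2:]*f+[cx,cy]
E
python3 - <<'E'
from h import *
s=readout.sense();print(s['time_s'],s['eef_pos'],s['ee_rot'],s['force'],s['grip_width'],ctrl.hold_point_z)
for n in('side','top'):
    p,d=cams.capture(n);cv2.imwrite(f'pics/{n}0.png',p[...,::-1]);np.savez(f'{n}0.npz',p=p,d=d);print(cams.camera_info(n))
    print((-K(n)[3].T@K(n)[4]))
    for t in('rack','chute','gate','jar2','pail'):
        for r in spotter.regions_of(n,t): print(n,t,round(r['conf'],2),np.round(r['extent']))
E
```

```text
0.0 [ 165.99911559 -497.78584298  230.73113284] [-6.58961263e-04  9.87086621e-01  1.60186040e-01  3.46430618e-05] [-0.39297395 -0.62387341 -0.07415369] 0.9974032184126936 18.700000000000003
{'vfov': 44.10503725814875, 'cx': 326.17070049866106, 'cy': 235.41980852611488, 'rvec': array([ 2.36469896, -0.17489373,  0.09803   ]), 'tvec': array([-485.07705971,  122.74550226, 1034.05952524])}
[ 364.96944113 -698.73063613  835.59447048]
side rack 0.94 [374. 218.  67.  42.]
side rack 0.92 [224. 187.  55.  66.]
side chute 0.75 [408. 223. 240.  98.]
side gate 0.96 [355. 197. 129.  37.]
side gate 0.39 [408. 225. 234.  94.]
side jar2 0.94 [382. 208.  24.  22.]
side jar2 0.89 [359. 208.  20.  20.]
side jar2 0.88 [361. 225.  23.  25.]
side jar2 0.88 [463. 279.  22.  30.]
side jar2 0.79 [390. 225.  21.  22.]
side jar2 0.27 [355. 196. 133.  38.]
side pail 0.81 [401. 308.  77.  84.]
side pail 0.51 [383. 206.  20.  22.]
{'vfov': 57.244471670697195, 'cx': 319.5323474726676, 'cy': 240.40652184874764, 'rvec': array([ 1.98863459, -2.22764243,  0.23990386]), 'tvec': array([ 80.95604708, 505.93486914, 953.97083382])}
[ 296.09576076   45.46559748 1040.59814773]
top rack 0.78 [302. 213.  47.  53.]
top rack 0.72 [231. 350.  70.  74.]
top rack 0.51 [275. 222.  18. 108.]
top chute 0.25 [301. 213.  51.  52.]
top gate 0.97 [275. 222.  16. 111.]
top jar2 0.8 [292. 223.  16.  20.]
top jar2 0.71 [288. 199.  15.  19.]
top jar2 0.65 [342. 156.  15.  18.]
top jar2 0.62 [309. 220.  20.  16.]
top jar2 0.55 [309. 200.  19.  18.]
top pail 0.7 [383. 200.  50.  58.]
```

```bash
ls .
```

```text
h.py
pics
side0.npz
top0.npz
```

View pics/side0.png

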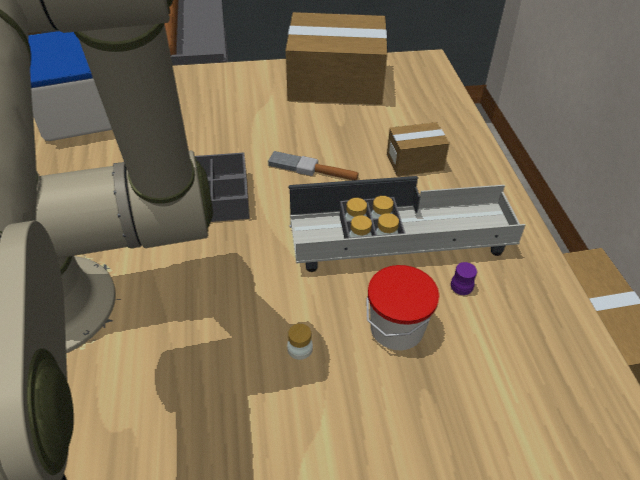

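View pics/top0.png

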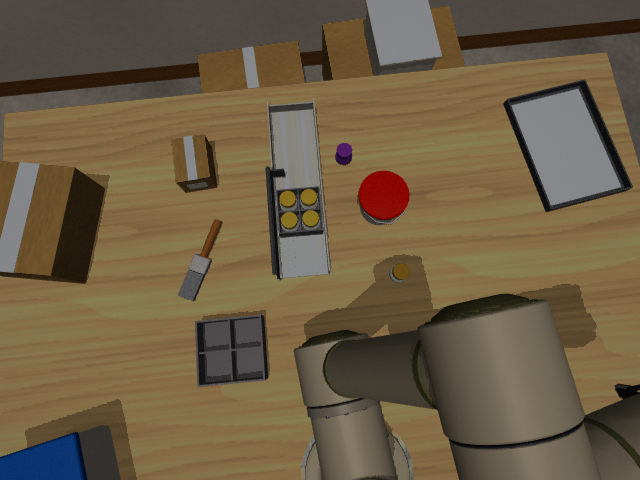

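The side view shows the chute with the small rack of four jars (about 370,218) just before the gate's stop. The larger empty rack is a decoy at (224,187). The top view shows the lane from its mouth (302,275) to its end (292,103), with the stop tab at (278,173). Next I'll fit the chute pose from depth.

Run:
```python
from h import *
P=[]
for n,b in(('top',(255,90,340,290)),('side',(280,165,530,275))):
    z=np.load(n+'0.npz');d=z['d'];v,u=np.mgrid[b[1]:b[3],b[0]:b[2]];u=u.ravel();v=v.ravel()
    dd=d[v,u];k=dd>0;Q=w(n,u[k],v[k],dd[k]);np.save(n+'pc.npy',Q)
    h=np.histogram(Q[:,2],bins=np.arange(-10,125,3));print(n,[(int(a),int(c)) for c,a in zip(*h) if c>20])
    for lo,hi in((36,44),(82,88),(89,97),(106,118)):
        S=Q[(Q[:,2]>lo)&(Q[:,2]<hi)]
        r=cv2.minAreaRect(S[:,:2].astype(np.float32));print(n,lo,len(S),np.round(r[0],1),np.round(r[1],1),round(r[2],2),np.round(S[:,2].mean(),1))
a=np.load('top0.npz')['p'][90:290,255:345];b=np.load('side0.npz')['p'][165:275,280:530]
a=cv2.resize(a,None,fx=3,fy=3,interpolation=cv2.INTER_CUBIC);b=cv2.resize(b,None,fx=2,fy=2,interpolation=cv2.INTER_CUBIC)
c=np.zeros((600,800,3),np.uint8);c[:,:270]=a;c[:220,280:780]=b;cv2.imwrite('pics/crop.png',c[...,::-1])
```

```text
top [(-7, 246), (-4, 2641), (-1, 3900), (2, 806), (32, 23), (35, 1008), (38, 3087), (41, 1368), (44, 202), (47, 164), (50, 119), (53, 101), (56, 113), (59, 123), (62, 177), (65, 173), (68, 162), (71, 132), (74, 131), (77, 198), (80, 206), (83, 249), (86, 106), (89, 326), (92, 487), (95, 92), (107, 42), (110, 118), (113, 210), (116, 111)]
top 36 5360 [644.3  37.8] [163.4 420.4] 87.1 39.8
top 82 390 [648.1  61.5] [114.6 414.8] 88.53 84.6
top 89 892 [645.3  62.6] [112.5 411.1] 88.38 92.6
top 106 474 [560.  125.5] [  9.8 245.1] 88.49 113.7
side [(-7, 255), (-4, 4146), (-1, 4774), (2, 515), (5, 145), (8, 168), (11, 192), (14, 203), (17, 232), (20, 99), (23, 22), (32, 42), (35, 960), (38, 2848), (41, 929), (44, 516), (47, 654), (50, 547), (53, 463), (56, 477), (59, 526), (62, 546), (65, 565), (68, 609), (71, 607), (74, 610), (77, 704), (80, 740), (83, 631), (86, 314), (89, 609), (92, 647), (95, 218), (98, 338), (101, 297), (104, 170), (107, 186), (110, 227), (113, 262), (116, 64)]
side 36 4655 [647.2  31.1] [184.4 422.7] 87.43 39.6
side 82 1138 [649.   63.3] [123.1 420.3] 88.65 84.4
side 89 1418 [558.2  15.8] [219.4 241.7] 88.37 92.5
side 106 791 [560.1 125. ] [ 14.8 244.9] 88.67 111.9
```

View pics/crop.png

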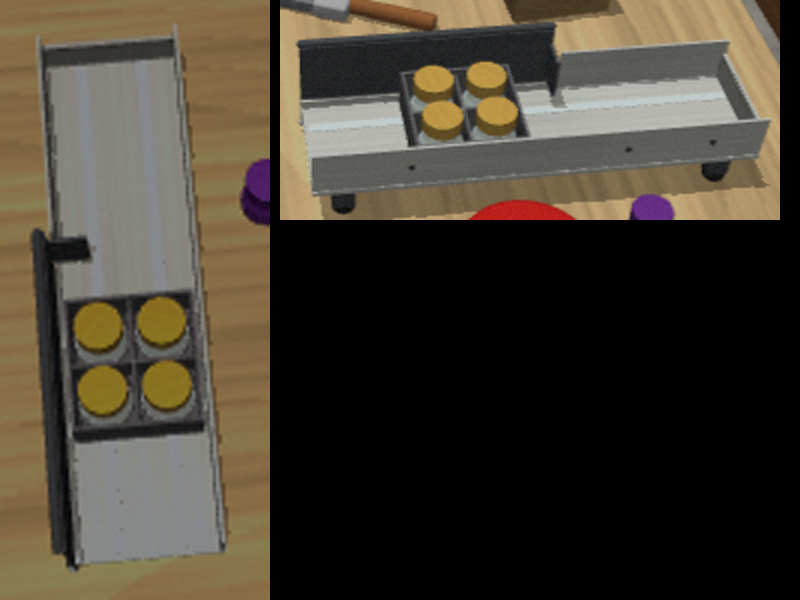

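The crop shows the lane, the stop tab (top view about 285,171) and the rack before it with four jars. I'll fit the chute pose (3 DOF) to clicked corners in both views, then find the rack from its lids.

Run:
```python
from h import *
from scipy.optimize import least_squares
T=lambda x,y:(255+x/3,90+y/3); S=lambda x,y:(280+(x-280)/2,165+y/2)
C=[('top',T(223,550),(-240,-54.5,85)),('top',T(89,243),(1,28,96)),('top',T(176,28),(180,-55,85)),('top',T(39,38),(180,55.5,85)),('top',T(75,562),(-240,54.5,44)),
('side',S(300,43),(-240,64,115)),('side',S(553,25),(3,64,115)),('side',S(312,168),(-240,-54.5,85)),('side',S(767,122),(180,-54.5,85)),('side',S(725,44),(180,55.5,85))]
def tr(p,c): a=p[2];R=np.array([[np.cos(a),-np.sin(a),0],[np.sin(a),np.cos(a),0],[0,0,1]]);return R@np.array(c,float)+[p[0],p[1],0]
f=lambda p:np.concatenate([pix(n,tr(p,c))[0]-u for n,u,c in C])
r=least_squares(f,[677,60,-.025],loss='soft_l1');print(np.round(r.x,4));print(np.round(r.fun.reshape(-1,2),1))
# depth-based fit
Q=np.vstack([np.load(n+'pc.npy') for n in('top','side')])
def loc(p,Q): d=Q[:,:2]-p[:2];a=p[2];return np.c_[d@[np.cos(a),np.sin(a)],d@[-np.sin(a),np.cos(a)],Q[:,2]]
p=r.x
for nm in('top','side'):
    L=loc(p,np.load(nm+'pc.npy'))
    wall=L[(abs(L[:,2]-84)<3)&(L[:,1]<-45)&(L[:,1]>-65)]
    fl=L[(abs(L[:,2]-40)<4)&(abs(L[:,1])<48)]
    plate=L[(L[:,2]>65)&(L[:,2]<105)&(L[:,1]>45)&(L[:,1]<70)&(L[:,0]<-10)]
    lid=L[(L[:,2]>89)&(L[:,2]<98)&(abs(L[:,1])<48)&(L[:,0]<-5)]
    for k,A in(('wall',wall),('floor',fl),('plate',plate),('lid',lid)): print(nm,k,len(A),np.round(np.percentile(A,[1,10,50,90,99],axis=0).T,1).tolist(), np.round(np.polyfit(A[:,0],A[:,1],1),4) if len(A) else '')
    rt=L[(L[:,2]>74)&(L[:,2]<84)&(abs(L[:,1])<45)&(L[:,0]<-5)];print('racktop',len(rt),np.round(np.percentile(rt,[1,5,50,95,99],axis=0).T,1).tolist())
    end=L[(abs(L[:,1])<40)&(L[:,0]>120)&(L[:,2]>45)];print('end',np.round(np.percentile(end[:,0],[1,50,99]),1))
```

```text
[ 6.740004e+02  5.709740e+01 -2.880000e-02]
[[ 0.5 -1.4]
 [-0.2 -1.2]
 [ 0.7 -0.8]
 [ 0.3 -0.5]
 [ 1.8  1.2]
 [-2.9 -0.3]
 [-0.8 -0.2]
 [-2.9 -5.3]
 [ 0.4 -0.4]
 [ 1.2 -1.1]]
top wall 226 [[-230.3, -200.9, -49.3, 133.5, 174.1], [-54.1, -53.5, -52.0, -50.6, -46.0], [81.2, 81.8, 84.1, 86.3, 86.9]] [ 2.8000e-03 -5.1796e+01]
top floor 4680 [[-234.8, -210.6, 15.1, 146.8, 177.9], [-47.0, -38.9, -0.4, 37.6, 47.0], [36.3, 37.5, 39.8, 42.2, 43.7]] [-3.000e-04 -6.145e-01]
top plate 246 [[-236.9, -205.2, -106.5, -41.5, -13.9], [45.2, 49.6, 60.1, 60.7, 61.2], [65.8, 69.9, 79.9, 98.0, 104.6]] [-2.31000e-02  5.38263e+01]
top lid 831 [[-132.9, -125.5, -97.5, -56.8, -48.8], [-38.3, -30.5, -3.2, 35.9, 43.3], [89.3, 90.6, 92.6, 94.8, 96.6]] [-7.0000e-04  2.4925e+00]
racktop 267 [[-143.0, -142.5, -90.1, -39.6, -38.1], [-44.8, -44.4, 1.5, 39.9, 43.9], [74.1, 74.4, 78.6, 83.1, 83.7]]
end [176.3 179.1 183.5]
side wall 554 [[-230.4, -192.0, -29.9, 139.9, 180.8], [-55.9, -54.3, -52.2, -49.5, -47.7], [81.0, 81.7, 83.4, 85.5, 86.7]] [ 6.20000e-03 -5.18781e+01]
side floor 3102 [[-234.5, -209.5, 24.3, 150.6, 179.2], [-7.7, -1.8, 19.7, 42.2, 47.5], [36.4, 37.5, 39.4, 41.3, 43.0]] [5.20000e-03 1.99499e+01]
side plate 1757 [[-234.1, -216.4, -132.0, -32.4, -11.9], [48.5, 58.6, 61.2, 63.3, 65.0], [65.7, 71.3, 86.2, 101.3, 104.7]] [1.90000e-03 6.08964e+01]
side lid 961 [[-131.6, -124.0, -98.2, -55.5, -48.6], [-39.7, -32.5, -6.5, 35.0, 43.1], [89.3, 90.3, 92.1, 93.9, 95.5]] [0.0175 1.7439]
racktop 435 [[-141.4, -141.1, -88.9, -38.8, -37.5], [-44.6, -43.4, -10.7, 34.7, 41.8], [74.1, 74.5, 79.4, 83.2, 83.8]]
end [177.6 180.1 184.5]
```

Request:
step_arm(
  plan="47.5 -42.7 0 -15 100;47.5 -42.7 0 -15 100;47.5 -42.7 0 -15 100;47.5 -42.7 0 -15 100;47.5 -42.7 0 -15 100;47.5 -42.7 0 -15 100;47.5 -42.7 0 -15 100;47.5 -42.7 0 -15 100;47.5 -42.7 0 -15 100;47.5 -42.7 0 -15 100",
  grip_force=60,
)

```text
time_s: 1.6
eef_pos: [413.7, -61.3, 231.6]
ee_rot: [0.0, 0.958, 0.288, 0.0]
force: [1.4, -1.6, 0.0]
grip_width: 1.004
```

Request:
step_arm(
  plan="4 -2 0 0 100;8 -4 0 0 100;12.2 -6.2 0 0 100;12.2 -6.2 3 0 100;12.2 -6.2 6.5 0 100;12.2 -6.2 6.5 0 100;12.2 -6.2 6.5 0 100",
)

```text
time_s: 2.3
eef_pos: [481.0, 55.5, 167.2]
ee_rot: [0.0, 0.958, 0.288, 0.0]
force: [-1.3, -0.8, 0.9]
grip_width: 1.002
```

```bash
cat >> h.py <<'E'
O=np.array([676,59.7]);A=-.0255
U=np.array([[np.cos(A),-np.sin(A)],[np.sin(A),np.cos(A)]])
def loc(Q): Q=np.atleast_2d(Q);return np.c_[(Q[:,:2]-O)@U,Q[:,2]]
def state():
    s=readout.sense();q=s['ee_rot'];print('t',round(s['time_s'],2),'world',np.round(s['eef_pos'],1),'chute',np.round(loc(s['eef_pos']),1),'yaw',round(np.degrees(2*np.arctan2(q[2],q[1])),2),'F',np.round(s['force'],1),'q6',np.round(s['joints'],2));return s
E
python3 - <<'E'
from h import *
s=state()
p,d=cams.capture('side');cv2.imwrite('pics/s2.png',p[...,::-1]);np.savez('s2.npz',p=p,d=d)
v,u=np.mgrid[100:300,200:520];u=u.ravel();v=v.ravel();k=d[v,u]>0;L=loc(w('side',u[k],v[k],d[v,u][k]))
e=loc(s['eef_pos'])[0]
m=(abs(L[:,0]-e[0])<70)&(abs(L[:,1]-e[1])<70)&(L[:,2]>e[2]-15)&(L[:,2]<e[2]+40)
M=L[m]
for lo in range(-15,40,4):
    q=M[(M[:,2]-e[2]>=lo)&(M[:,2]-e[2]<lo+4)]
    if len(q)>5: print(lo,len(q),np.round(np.percentile(q[:,0]-e[0],[2,50,98])),np.round(np.percentile(q[:,1]-e[1],[2,50,98])))
E
```

```text
t 2.3 world [481.   55.5 167.2] chute [[-194.9   -9.2  167.2]] yaw 33.43 F [-1.3 -0.8  0.9] q6 [-0.13  0.29  1.71 -0.    1.14  0.86]
13 24 [-31. -19.  24.] [-46.  32.  42.]
17 35 [-36. -18.  35.] [-47.  32.  41.]
21 44 [-37. -16.  34.] [-49.  28.  42.]
25 51 [-36. -16.  37.] [-49.  29.  42.]
29 45 [-37.  17.  35.] [-49. -41.  42.]
33 50 [-36.  18.  37.] [-49. -42.  42.]
37 40 [-37.   0.  37.] [-48.  -7.  42.]
```

View pics/s2.png

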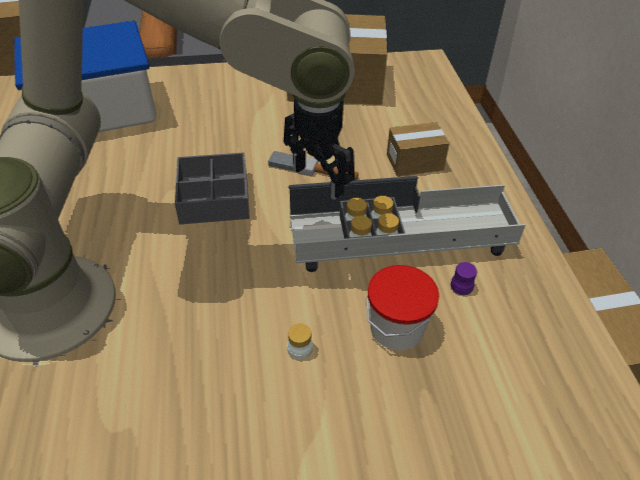

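The hand hovers over the lane mouth: the push fingertip is at (341,188) and the hold fingertip at (298,165). Depth puts the open fingertips 13 mm above the TCP.

Request:
step_arm(
  plan="0 0 2.5 0 100;0 0 5 0 100;0 0 7 0 100;0 0 8.3 0 100;0 0 8.3 0 100;0 0 8.3 0 100",
)

```text
time_s: 2.95
eef_pos: [481.7, 55.3, 84.9]
ee_rot: [0.001, 0.958, 0.288, 0.001]
force: [-0.3, -0.5, 1.0]
grip_width: 0.998
```

Request:
step_arm(
  plan="0.4 -0.5 0 0 100;0.8 -1.1 0 0 100;1.2 -1.7 0 0 100;1.6 -2.3 0 0 100;2 -2.9 0 0 100;2.4 -3.5 0 0 100;2.9 -4.2 0 0 100;2.9 -4.2 0 0 100",
)

```text
time_s: 3.75
eef_pos: [481.5, 107.6, 83.1]
ee_rot: [-0.0, 0.958, 0.288, -0.0]
force: [1.0, -3.5, 0.8]
grip_width: 1.004
```

```bash
python3 -c "
from h import *
state()"
```

```text
t 3.75 world [481.5 107.6  83.1] chute [[-195.6   42.9   83.1]] yaw 33.51 F [ 1.  -3.5  0.8] q6 [-0.02  0.42  1.77 -0.    0.95  0.97]
```

Request:
step_arm(
  plan="0 0 0.5 0 100;0 0 1 0 100;0 0 1.5 0 100;0 0 2 0 100;0 0 2.5 0 100;0 0 3 0 100;0 0 3.5 0 100;0 0 4 0 100;0 0 4 0 100",
)

```text
time_s: 4.65
eef_pos: [481.9, 106.4, 42.8]
ee_rot: [0.0, 0.958, 0.288, -0.0]
force: [-0.4, -5.0, 4.9]
grip_width: 0.999
```

Run:
```python
from h import *
s=state()
a=[]
for n,b,f in(('top',(240,150,370,300),4),('side',(270,100,470,280),3)):
    p,d=cams.capture(n);np.savez(n+'3.npz',p=p,d=d);c=p[b[1]:b[3],b[0]:b[2]]
    v,u=np.mgrid[90:290,240:530];u=u.ravel();v=v.ravel();k=d[v,u]>0;L=loc(w(n,u[k],v[k],d[v,u][k]))
    # plate points in section x -110..-10
    M=L[(L[:,0]>-130)&(L[:,0]<-10)&(L[:,1]>62)&(L[:,1]<150)&(L[:,2]>50)&(L[:,2]<120)]
    print(n,len(M),np.round(np.degrees(0)) ,'open est',np.round(np.percentile(np.arctan2(M[:,1]-60,M[:,2]-12),[10,50,90]),2) if len(M) else '')
    a.append(cv2.resize(c,(400,int(400*c.shape[0]/c.shape[1])),interpolation=cv2.INTER_CUBIC))
    rt=L[(L[:,2]>74)&(L[:,2]<84)&(abs(L[:,1])<42)&(L[:,0]<20)];print('racktop',len(rt),np.round(np.percentile(rt,[1,5,50,95,99],axis=0).T,1).tolist())
H=max(x.shape[0] for x in a);c=np.zeros((H,800,3),np.uint8)
for i,x in enumerate(a): c[:x.shape[0],400*i:400*i+400]=x
cv2.imwrite('pics/c3.png',c[...,::-1])
```

```text
t 4.65 world [481.9 106.4  42.8] chute [[-195.3   41.8   42.8]] yaw 33.43 F [-0.4 -5.   4.9] q6 [-0.02  0.49  1.8  -0.    0.85  0.97]
top 595 0.0 open est [0.52 0.55 0.58]
racktop 127 [[-144.5, -142.7, -43.8, -40.6, -40.1], [-41.0, -38.8, -6.1, 35.3, 39.3], [74.3, 74.6, 78.9, 82.8, 83.7]]
side 1769 0.0 open est [0.52 0.56 0.6 ]
racktop 409 [[-178.2, -170.3, -92.4, -40.5, -39.5], [-41.6, -40.4, -5.6, 27.6, 38.8], [74.1, 74.6, 79.3, 83.4, 83.9]]
```

View pics/c3.png

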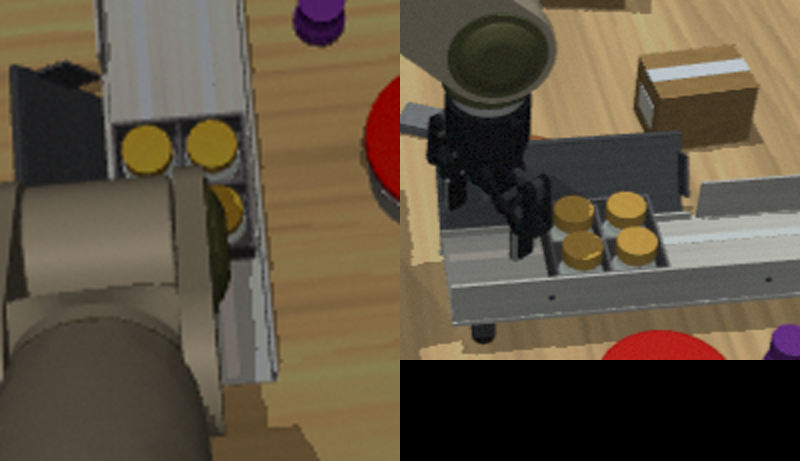

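The top crop shows the gate plate swung outward (left) with the stop tab clear. The side crop shows the push finger just behind the rack. The plate depth gives an opening of about 0.58, so I'll open it a little further.

Request:
step_arm(
  plan="0.2 -0.3 0 0 100;0.4 -0.6 0 0 100;0.4 -0.6 0 0 100",
)

```text
time_s: 5.05
eef_pos: [481.7, 113.4, 42.9]
ee_rot: [0.001, 0.958, 0.288, -0.0]
force: [1.0, -6.9, 0.8]
grip_width: 0.995
```

```bash
cat >> h.py <<'E'
def gate(tag):
    from scipy.optimize import least_squares
    for n in('top','side'):
        p,d=cams.capture(n);np.savez(f'{n}{tag}.npz',p=p,d=d)
        v,u=np.mgrid[90:290,230:530];u=u.ravel();v=v.ravel();k=d[v,u]>0;L=loc(w(n,u[k],v[k],d[v,u][k]))
        M=L[(L[:,0]>-125)&(L[:,0]<-8)&(L[:,1]>60)&(L[:,1]<150)&(L[:,2]>45)&(L[:,2]<120)]
        if len(M)>60:
            g=lambda x:((M[:,1]-62)*np.cos(x[0])-(M[:,2]-12)*np.sin(x[0])+3.5)
            r=least_squares(g,[.5],loss='soft_l1',f_scale=2);h=(M[:,1]-62)*np.sin(r.x)+(M[:,2]-12)*np.cos(r.x)
            print(n,'gate',len(M),np.round(r.x,3),'med res',round(np.median(abs(g(r.x))),1),'h',np.round(np.percentile(h,[1,99])))
            pf=np.polyfit(M[:,2],M[:,1],1);print('   free line slope->',round(np.arctan(pf[0]),3),'y at z12',round(np.polyval(pf,12),1))
        rt=L[(L[:,2]>74)&(L[:,2]<84)&(abs(L[:,1])<42)&(L[:,0]>-60)&(L[:,0]<150)];print(n,'rack front ~',np.round(np.percentile(rt[:,0],[95,99]),1) if len(rt)>9 else '')
    return n
E
python3 -c "
from h import *
state();gate('4')"
```

```text
t 5.05 world [481.7 113.4  42.9] chute [[-195.6   48.8   42.9]] yaw 33.47 F [ 1.  -6.9  0.8] q6 [-0.01  0.49  1.8  -0.    0.86  0.98]
top gate 686 [0.682] med res 1.0 h [ 40. 105.]
   free line slope-> 0.703 y at z12 55.4
top rack front ~ [-40.4 -39.9]
side gate 1781 [0.689] med res 1.5 h [ 43. 103.]
   free line slope-> 0.675 y at z12 58.9
side rack front ~ [-39.5 -39.1]
```

The gate is at about 0.685, which is good. Now the push, starting slowly, with a check before the rack's front reaches the stop.

Request:
step_arm(
  plan="0.4 0.3 0 0 100;0.8 0.6 0 0 100;1.2 0.8 0 0 100;1.6 1.1 0 0 100;2 1.4 0 0 100;2.4 1.7 0 0 100;2.9 2 0 0 100;3.3 2.3 0 0 100",
)

```text
time_s: 5.95
eef_pos: [520.7, 112.7, 42.6]
ee_rot: [-0.0, 0.958, 0.288, -0.002]
force: [-6.9, -3.5, 6.4]
grip_width: 1.002
```

```bash
python3 -c "
from h import *
state();gate('5')"
```

```text
t 5.95 world [520.7 112.7  42.6] chute [[-156.6   49.    42.6]] yaw 33.47 F [-6.9 -3.5  6.4] q6 [-0.01  0.56  1.68 -0.    0.91  0.98]
top gate 197 [0.687] med res 1.2 h [ 40. 104.]
   free line slope-> 0.708 y at z12 55.3
top rack front ~ [-15.1 -14.9]
side gate 1338 [0.694] med res 1.5 h [ 42. 103.]
   free line slope-> 0.683 y at z12 58.6
side rack front ~ [-13.8 -12.7]
```

Request:
step_arm(
  plan="0.4 0.3 0 0 100;0.8 0.6 0 0 100;1.2 0.8 0 0 100;1.6 1.1 0 0 100;2 1.4 0 0 100;2.5 1.7 0 0 100;2.9 2 0 0 100;3.3 2.3 0 0 100;3.7 2.6 0 0 100;4.1 2.9 0 0 100",
)

```text
time_s: 7.05
eef_pos: [570.9, 111.0, 42.6]
ee_rot: [-0.0, 0.958, 0.288, -0.002]
force: [-6.1, -3.6, 6.4]
grip_width: 1.003
```

```bash
python3 -c "
from h import *
state();gate('6')"
```

```text
t 7.05 world [570.9 111.   42.6] chute [[-106.3   48.6   42.6]] yaw 33.47 F [-6.1 -3.6  6.4] q6 [-0.01  0.64  1.52 -0.    0.98  0.98]
top rack front ~ [35.3 35.9]
side gate 761 [0.686] med res 1.5 h [ 40. 103.]
   free line slope-> 0.65 y at z12 60.1
side rack front ~ [35.9 37.1]
```

Request:
step_arm(
  plan="0.4 0.3 0 0 100;0.8 0.6 0 0 100;1.2 0.8 0 0 100;1.6 1.1 0 0 100;2 1.4 0 0 100;2.5 1.7 0 0 100;2.9 2 0 0 100;3.3 2.3 0 0 100;3.7 2.6 0 0 100;4.1 2.9 0 0 100",
)

```text
time_s: 8.15
eef_pos: [621.2, 109.3, 42.6]
ee_rot: [-0.0, 0.958, 0.288, -0.002]
force: [-6.1, -4.9, 6.0]
grip_width: 0.998
```

```bash
python3 -c "
from h import *
state();gate('7')"
```

```text
t 8.15 world [621.2 109.3  42.6] chute [[-56.   48.2  42.6]] yaw 33.46 F [-6.1 -4.9  6. ] q6 [-0.01  0.73  1.35 -0.    1.06  0.98]
top rack front ~ [84.3 84.5]
side gate 1201 [0.652] med res 2.9 h [ 39. 107.]
   free line slope-> 0.152 y at z12 87.2
side rack front ~ [86.1 87.5]
```

Request:
step_arm(
  plan="0.4 0.2 0 0 100;0.8 0.5 0 0 100;1.2 0.8 0 0 100;1.7 1.1 0 0 100;2.1 1.4 0 0 100;2.5 1.7 0 0 100;2.9 2 0 0 100;3.2 2.2 0 0 100;3.4 2.3 0 0 100;3.5 2.4 0 0 100",
)

```text
time_s: 9.25
eef_pos: [663.7, 108.5, 42.6]
ee_rot: [-0.0, 0.958, 0.288, -0.002]
force: [-6.5, -4.4, 5.4]
grip_width: 0.997
```

Run:
```python
from h import *
state();gate('8')
a=[]
for n,b in(('top',(240,80,370,230)),('side',(320,80,540,280))):
    p=np.load(n+'8.npz')['p'];c=p[b[1]:b[3],b[0]:b[2]];a.append(cv2.resize(c,(400,int(400*c.shape[0]/c.shape[1])),interpolation=cv2.INTER_CUBIC))
H=max(x.shape[0] for x in a);c=np.zeros((H,800,3),np.uint8)
for i,x in enumerate(a): c[:x.shape[0],400*i:400*i+400]=x
cv2.imwrite('pics/c8.png',c[...,::-1])
```

```text
t 9.25 world [663.7 108.5  42.6] chute [[-13.5  48.5  42.6]] yaw 33.45 F [-6.5 -4.4  5.4] q6 [-0.01  0.82  1.19 -0.    1.14  0.98]
top rack front ~ [125.7 126.9]
side gate 1772 [0.669] med res 2.3 h [ 40. 106.]
   free line slope-> 0.266 y at z12 83.7
side rack front ~ [127.6 129.2]
```

View pics/c8.png

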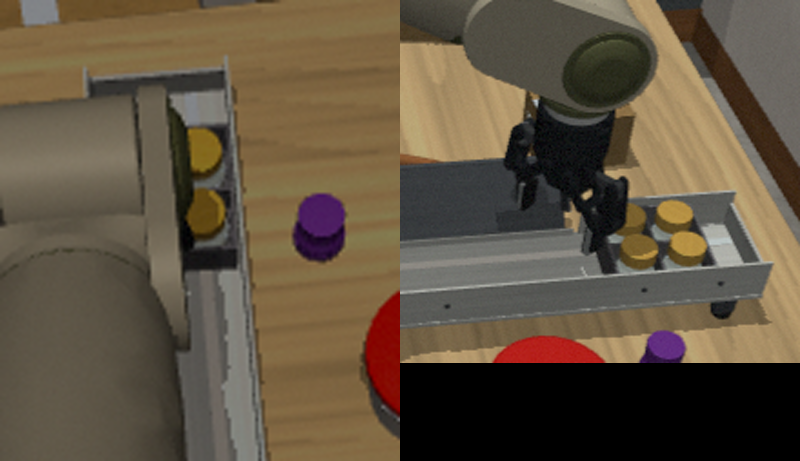

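The top crop shows the lids well past the gate, and the side crop shows the push finger at the rack's rear. The rear is at about x = +23, beyond the stop's far face at 3. I'll back away with the gate still held, then rise and let it shut gently.

Request:
step_arm(
  plan="-0.4 -0.3 0 0 100;-0.9 -0.6 0 0 100;-1.6 -1.1 0 0 100;-2.3 -1.6 0 0 100;-3 -2.1 0 0 100;-3.7 -2.6 0 0 100;-4.3 -3 0 0 100;-4.9 -3.4 0 0 100;-4.9 -3.4 0 0 100",
)

```text
time_s: 10.25
eef_pos: [605.3, 109.6, 43.5]
ee_rot: [0.001, 0.958, 0.287, 0.001]
force: [1.2, -4.9, 2.7]
grip_width: 1.001
```

Request:
step_arm(
  plan="0 0 -0.5 0 100;0 0 -1 0 100;0 0 -1.6 0 100;0 0 -2.2 0 100;0 0 -2.8 0 100;0 0 -3.4 0 100;0 0 -4.1 0 100;0 0 -4.1 0 100",
)

```text
time_s: 11.05
eef_pos: [605.5, 110.4, 85.3]
ee_rot: [0.0, 0.958, 0.288, 0.001]
force: [-0.4, -2.5, 2.6]
grip_width: 0.998
```

```bash
python3 -c "
from h import *
state();gate('9')"
```

```text
t 11.05 world [605.5 110.4  85.3] chute [[-71.8  48.9  85.3]] yaw 33.45 F [-0.4 -2.5  2.6] q6 [-0.01  0.65  1.38  0.    1.11  0.98]
top rack front ~ [127.7 128.1]
side gate 1497 [0.403] med res 1.5 h [ 35. 105.]
   free line slope-> 0.321 y at z12 63.7
side rack front ~ [127.8 129.1]
```

Request:
step_arm(
  plan="-0.4 0.6 0 0 100;-0.8 1.2 0 0 100;-1.2 1.8 0 0 100;-1.6 2.4 0 0 100;-2 3 0 0 100;-2.4 3.6 0 0 100;-2.8 4.2 0 0 100;-3.3 4.8 0 0 100;-3.3 4.8 0 0 100",
)

```text
time_s: 12.05
eef_pos: [604.0, 51.1, 84.1]
ee_rot: [-0.0, 0.958, 0.287, -0.0]
force: [0.3, -0.3, -0.0]
grip_width: 0.999
```

Request:
step_arm(
  plan="0 0 -2 0 100;0 0 -5 0 100;0 0 -9 0 100;0 0 -13 0 100;0 0 -16 0 100;-4 0 -16 0 100;-8 0 -16 0 100;-12 0 -16 0 100;-16 0 -16 0 100;-16 0 -16 0 100",
)

```text
time_s: 13.05
eef_pos: [468.0, -37.3, 244.5]
ee_rot: [0.0, 0.958, 0.287, -0.0]
force: [0.5, -0.3, 0.6]
grip_width: 0.998
```

Run:
```python
from h import *
state();gate('10')
a=[]
for n,b in(('top',(230,80,410,300)),('side',(270,120,540,280))):
    p=np.load(n+'10.npz')['p'];c=p[b[1]:b[3],b[0]:b[2]];a.append(cv2.resize(c,(400,int(400*c.shape[0]/c.shape[1])),interpolation=cv2.INTER_CUBIC))
H=max(x.shape[0] for x in a);c=np.zeros((H,800,3),np.uint8)
for i,x in enumerate(a): c[:x.shape[0],400*i:400*i+400]=x
cv2.imwrite('pics/c10.png',c[...,::-1])
```

```text
t 13.05 world [468.  -37.3 244.5] chute [[-205.4 -102.3  244.5]] yaw 33.3 F [ 0.5 -0.3  0.6] q6 [-0.33  0.18  1.63 -0.    1.33  0.66]
top gate 172 [0.049] med res 1.8 h [ 99. 107.]
   free line slope-> -0.035 y at z12 67.2
top rack front ~ [127.  127.8]
side gate 613 [0.037] med res 0.8 h [ 35. 105.]
   free line slope-> 0.026 y at z12 59.6
side rack front ~ [127.6 128.6]
```

View pics/c10.png

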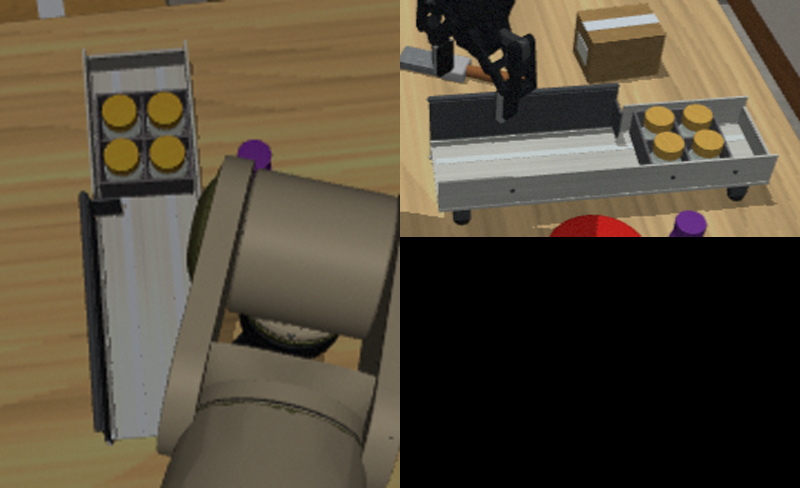

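The gate is back across the lane behind the rack, and all four jars are upright. I'll compare the plate with its starting position using the same estimator, then hand in if it matches.

Run:
```python
from h import *
r=[]
for f in('side0.npz','side10.npz'):
    d=np.load(f)['d'];v,u=np.mgrid[90:290,230:530];u=u.ravel();v=v.ravel();k=d[v,u]>0;L=loc(w('side',u[k],v[k],d[v,u][k]))
    M=L[(L[:,0]>-60)&(L[:,0]<-8)&(L[:,1]>50)&(L[:,1]<90)&(L[:,2]>95)&(L[:,2]<108)];r.append(np.median(M[:,1]))
print('plate y near top, start/now',r)
if abs(r[1]-r[0])<2: print(workorder.finish_job())
```

```text
plate y near top, start/now [np.float64(59.514614560865944), np.float64(59.335551094317694)]
the job is handed in; nothing more can be done
None
```

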